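Turn the rotary table back to its zero line and clamp it

TASK

The last bolt hole of the flange on the rotary table is to be drilled at zero. Using the fingertips or the outside of the fingers only, push the clamp lever outward, away from the table, to its stop to free the table; then push the turning top round by one of its strap clamps, either way, until its zero line (the one long, broad scale line) meets the line on the index block end to end; then push the lever fully back home to clamp it there. Push gently, pinch and lift nothing, and leave the tools and parts lying round about where they are.

Things in the scene. Friction and masses are not known exactly. Their poses are not given: they have to be found in the camera images.
- rotary_table: Base of the rotary table, bolted to the bench: round grey casting 224 mm across, 38 mm high. Origin: on the bench, on the turning axis; z up. Its -x axis points from there to the index block at its front; its -y side carries the clamp lever. Bolted lugs reach 142 mm from the axis at front left and rear right, 25 mm high. Nothing on the table stands over 112 mm above the bench.
- index_mark (a point): Inner end of the line on the index block: a bright steel block 30 mm wide and 20 mm deep (radially) that stands at the rim of the turning top, upper face 60 mm above the bench; one dark line 4 mm wide runs radially over it. It is 104.5 mm from the turning axis.
- zero_mark (a point): Outer end of the zero line of the turning top, at its rim, 99 mm from the turning axis. The zero line is 4 mm wide and 34 mm long; all the other lines are at most 1.6 mm wide and 14 mm long. It turns with the top.
- table_top (a joint): Turning top: bright steel disc, 200 mm across, upper face 62 mm above the bench, lines every 10 degrees round its rim. Angle in rad, growing counterclockwise seen from above; 0 (or a whole turn, 6.283) with the zero line at the index line. No stops. Free, it turns at about 0.2 N m, stays where left and does not coast; clamped, it holds over 2 N m. A flange 120 mm across with a boss sits on it.
- strap_a (a point): Point on one of two dark strap clamps on the turning top, 82 mm from the axis, 79 mm above the bench. The strap is a bar 24 mm wide, lying radially 50 to 96 mm from the axis, upper face 85 mm above the bench; stud and nut stand on it 72 mm from the axis, to 112 mm above the bench. It turns with the top, a quarter turn clockwise (seen from above) from the zero line.
- strap_b (a point): The same point on the other strap clamp, opposite the first (a quarter turn counterclockwise from the zero line).
- clamp_lever (a joint): Clamp lever, rad: 0 = home, table clamped (as it starts; it settles within 0.02); grows as the handle is pushed outward, counterclockwise seen from above, to its stop at 1.0 = free. The brake lets go at about 0.6. The stiff hinge needs about 0.25 N m (2.5 N at the handle), up to 0.4 N m in the last bit home, and stays where it is left.
- lever_handle (a point): Half-way up the upright black handle at the end of the clamp lever: a rounded, slightly tapered post about 20 mm across that reaches from 58 to 107 mm above the bench; this point is 82 mm above it. It is 105 mm from the lever's pivot and moves with the lever, in a level arc.
- lever_pivot (a point): On the clamp lever's vertical pivot, 40 mm above the bench, 120 mm from the turning axis on the base's -y side. With the lever home, the arm points from here along the base's -x, 8 degrees outward.
- centre_punch: Bystander: loose punch, 130 mm long, 12 mm thick, lying beside the table. Origin: middle of its underside.
- loose_bolt: Bystander: loose bolt, 58 mm long, 22 mm high, lying near the table. Origin: middle of its underside.
- loose_nut: Bystander: loose hexagon nut, 28 mm across, 12 mm high, lying near the table. Origin: middle of its underside.
- cup_brush: Bystander: loose wire cup brush, 62 mm across, 58 mm high, standing on its bristles. Origin: middle of its underside.
- oil_can: Bystander: loose oil can with a thin spout, 177 mm high, standing. Origin: middle of its underside.
- marker: Bystander: loose marker pen, 127 mm long, 17 mm thick, lying on the bench. Origin: middle of its underside.

How it is judged (in metres and radians):
On the way, in this order (a step that is already met when the one before it is completed fails the run):
1. the clamp lever is swung out, the table is free (value of joint clamp_lever above 0.75 rad), for 0.2 s.
2. the zero line is brought to the index line while the lever is still out (value of joint clamp_lever above 0.6 rad and x of zero_mark in the frame of rotary_table below 0 m and y of zero_mark in the frame of rotary_table between -0.004 and 0.004 m), for 0.3 s.
At the end, for the whole second after the job is handed in: The lever is home (within 0.1 rad of its inner stop), and the zero line is within 4 mm (2.3 degrees) of the index line, measured round the rim (value of joint clamp_lever below 0.1 rad and x of zero_mark in the frame of rotary_table below 0 m and y of zero_mark in the frame of rotary_table between -0.004 and 0.004 m); the robot touches nothing.
It fails at once if the rotary table is pinched or pushed with more than 60 N in all (contact force between the fingers and rotary_table above 60 N).
It fails at once if a bystander is moved by more than 20 mm (distance of any of centre_punch, loose_bolt, loose_nut, cup_brush, oil_can, marker from where it was at the start of the episode above 0.02 m).
It also fails if it takes over 64 s, if anything falls off the work surface, if the arm or the gripper's body presses on something with over 40 N, if the wrist force passes 120 N, or if a joint passes its speed limit or range.

ROBOT

A 6-joint arm with a two-finger parallel gripper is mounted at the origin on a cart in front of the work surface, level with it; the furniture and walls round the work are solid. World frame = base frame: x ahead of the robot, y to its left, z up, the work surface at z = 0. Lengths are in m, angles in degrees, forces in N, time in s.
With the tool pointing down it reaches from about 0.325 to 0.85 m from the base axis. Payload 15.5 kg.
Tool frame: the origin (TCP) lies at the very end of the fingers, on their centre line; the grasp point (between the pads) lies arm.grip_depth behind it (arm.grip_depth is the distance from the TCP to the grasp point, in m); z points along the fingers, y is the direction in which the jaws open and shut (so a half turn about z gives the same grasp; the last joint's range is limited). The gripper opens to 91 mm and grips with 3 to 60 N. Pads are 32 mm wide; open, the fingers measure 118 mm over their backs; the gripper's body (76 mm by 178 mm) begins 60 mm behind the grasp point.
Start: joints at [-80.071, 28.281, 77.091, -0, 74.628, -5.472], TCP at [0.166, -0.603, 0.214] pointing down, gripper open.
Joint ranges: [-166.48, 166.48], [-47.26, 123.95], [12.59, 153.08], [-70.14, 250.14], [6.76, 159.57], [-176.63, 176.63]. Speed limits (degrees/s): [108.29, 108.29, 147.25, 172.46, 172.46, 172.46].

INTERFACE

Orientations are given as a 3x3 rotation matrix whose columns are the frame's x, y, z axes.
In Python, from rig import arm gives the robot as it stands. Calls block until the motion is done:
- arm.move_to(position, orientation): joint-space move of the TCP to a pose.
- arm.move_l(position, orientation=None, feed=0.15): straight line of the TCP; orientation=None keeps the orientation; feed is the mean speed in m/s.
- arm.move_joints(angles): joint-space move.
- arm.grip(opening): finger opening in m; the grip force is fixed at half the most; returns when the fingers have stopped.
- arm.sleep(seconds).
- arm.solve_ik(position, orientation): joint angles nearest the present ones, or None.
- arm.snapshot(name): name is "scene" or "top" or "wrist"; returns the picture (480x640x3 uint8, red, green, blue); there is no depth.
- arm.get_calibration(name): a dict with "intrinsics" (3x3 intrinsics, pixels), "cam_to_world" (4x4, takes a point from camera to world coordinates). Camera axes: x right, y down, z forward; pixel columns grow to the right and rows downward; lengths in m; the calibration is good to about 2 mm. A picture is of the moment at which its call begins: read the wrist's pose just before it. get_calibration takes no time and is no camera call; for the wrist camera it gives the pose at the moment of the call.
A pose or a line that the arm cannot do raises arm.Unreachable and nothing moves.
- arm.sign_off(): hands the job in, once; it reports no verdict.
Readings, each from a call of its own:
- arm.current_t(): time.
- arm.current_joint_positions(): joint angles.
- arm.current_dq(): joint speeds.
- arm.current_tau(): joint torques, N m.
- arm.current_ee_pos(): TCP position.
- arm.current_tool_rot(): TCP orientation.
- arm.current_force(): force on the tool from outside, world axes, zero at the start.
- arm.current_torque(): the same for the moment, N m.
- arm.current_width(): finger opening in m.
Only numpy, scipy, OpenCV 4.12 (cv2) and the standard library are available. Lean on these libraries where they do the work, as an engineer would, in place of code of your own. Each camera call takes 0.05 s, during which the arm holds its last target. There are 200 camera calls.

## Working session

There is one attempt and no reset: what is moved stays moved. The work goes in short steps, each a Python script; the robot and the scene stay as the last script left them, time stands still between calls to the robot, and variables do not carry over. Pictures are saved under pics/ and viewed, about 8 in all and at most 12, crops included, and the job is handed in when it is done.

```bash
ls; mkdir -p pics; python3 - <<'E'
from rig import arm
import cv2
for n in ["scene","top"]:
    im=arm.snapshot(n); cv2.imwrite(f"pics/{n}0.png",im[:,:,::-1])
    c=arm.get_calibration(n); print(n,c["intrinsics"],c["cam_to_world"])
print(arm.current_t(),arm.grip_depth,arm.current_tool_rot())
E
```

```text
pics
scene [[529.8394365    0.         326.96272778]
 [  0.         529.8394365  238.9033399 ]
 [  0.           0.           1.        ]] [[-0.88876522 -0.26607074  0.37323282  0.08815606]
 [-0.4579371   0.55051421 -0.69801698  0.95614804]
 [-0.01974808 -0.79129038 -0.61112155  0.82749576]
 [ 0.          0.          0.          1.        ]]
top [[447.5081496    0.         319.77756872]
 [  0.         447.5081496  238.06006367]
 [  0.           0.           1.        ]] [[ 0.02731008 -0.98821066  0.15064479  0.39992574]
 [-0.99947768 -0.02959892 -0.01297195  0.11191092]
 [ 0.01727795 -0.15021184 -0.98850285  1.06466449]
 [ 0.          0.          0.          1.        ]]
0.1 0.0188 [[ 9.64071644e-01  2.65642288e-01 -2.02195655e-04]
 [ 2.65642350e-01 -9.64071056e-01  1.06797204e-03]
 [ 8.87675574e-05 -1.08331329e-03 -9.99999409e-01]]
```

View pics/top0.png

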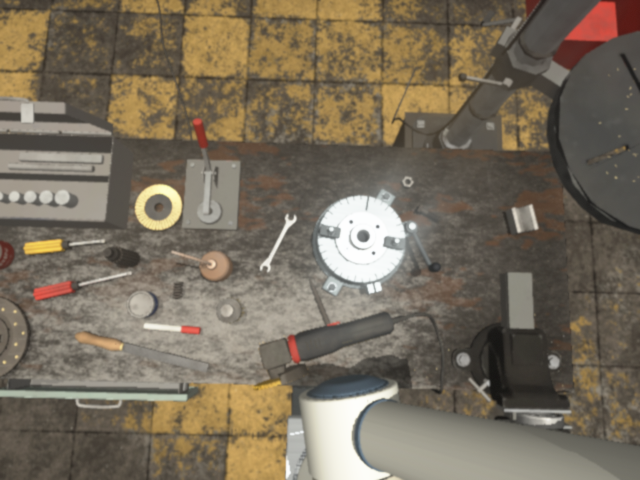

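View pics/scene0.png

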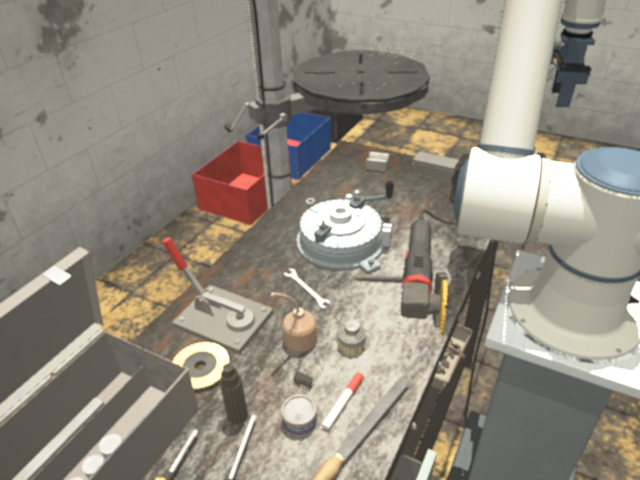

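The top view shows the table axis near (361,237), the index block at (374,288), the lever pivot at about (412,225), the handle at (434,267) and the straps at (328,230) and (393,243). In the scene view the oil can (298,330) and the brush (352,337) are well clear of the table. Next I'll get coordinates and a close wrist view.

```bash
cat > h.py <<'E'
from rig import arm
import numpy as np, cv2
def ray(cal,uv,z):
    K,T=cal["intrinsics"],cal["cam_to_world"]
    d=T[:3,:3]@np.linalg.inv(K)@np.array([uv[0],uv[1],1.]); o=T[:3,3]
    return o+d*(z-o[2])/d[2]
def proj(cal,p):
    K,T=cal["intrinsics"],cal["cam_to_world"]
    q=K@(T[:3,:3].T@(np.asarray(p)-T[:3,3])); return q[:2]/q[2]
def down(yaw):  # tool pointing down, tool y (jaw) axis at yaw (deg) in world
    a=np.radians(yaw); y=np.array([np.cos(a),np.sin(a),0]); z=np.array([0,0,-1.])
    return np.column_stack([np.cross(y,z),y,z])
E
python3 - <<'E'
from h import *
np.set_printoptions(precision=4,suppress=True)
c=arm.get_calibration("top")
for n,uv,z in [("axis",(361,237),.075),("idx",(374,288),.06),("handle",(434,267),.107),("piv",(412,225),.045),("sa",(328,230),.1),("sb",(393,243),.1),("nut",(407,182),.006),("bolt",(425,211),.01),("punch",(320,300),.006)]:
    print(n,ray(c,uv,z))
p,R=arm.current_ee_pos(),arm.current_tool_rot()
T=arm.get_calibration("wrist")["cam_to_world"]
print("cam in tool",R.T@(T[:3,3]-p)); print(R.T@T[:3,:3])
E
```

```text
axis [0.5559 0.0066 0.075 ]
idx [ 0.4437 -0.0257  0.06  ]
handle [ 0.4902 -0.1483  0.107 ]
piv [ 0.5924 -0.1149  0.045 ]
sa [0.5653 0.0818 0.1   ]
sb [ 0.5408 -0.0609  0.1   ]
nut [ 0.7064 -0.1117  0.006 ]
bolt [ 0.6344 -0.1543  0.01  ]
punch [0.4145 0.0935 0.006 ]
cam in tool [ 0.0833 -0.0002 -0.1707]
[[-0.0005 -0.9556 -0.2946]
 [ 1.     -0.0007  0.0006]
 [-0.0007 -0.2946  0.9556]]
```

```bash
python3 - <<'E'
from h import *
np.set_printoptions(precision=3,suppress=True)
p=arm.current_ee_pos(); arm.move_l([p[0],p[1],.32],feed=.3)
print(arm.solve_ik([.54,-.02,.32],down(-74)))
arm.move_to([.54,-.02,.32],down(-74))
c=arm.get_calibration("wrist"); im=arm.snapshot("wrist"); cv2.imwrite("pics/w1.png",im[:,:,::-1]); np.savez("w1.npz",**c)
print(arm.current_t(),arm.current_joint_positions(),arm.current_force())
for p in ([.556,.007,.062],[.444,-.026,.06],[.49,-.148,.107]): print(proj(c,p))
E
```

```text
[-8.453 16.239 79.683 -0.    84.078 65.547]
3.1083 [-8.521 16.249 79.674 -0.007 84.078 65.533] [ 0.304 -0.258  0.556]
[303.966 182.912]
[306.259 275.259]
[418.926 282.24 ]
```

View pics/w1.png

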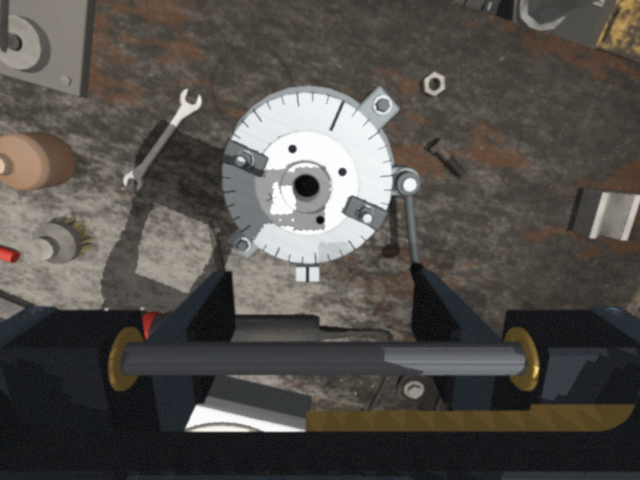

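The zero line is at (337,115), on the far side and roughly 160° from the index block at (308,273). Strap a is at (366,211), strap b at (243,158), and the lever pivot at (408,184). I'll enlarge the table.

```bash
python3 - <<'E'
import cv2
im=cv2.imread("pics/w1.png")[75:295,205:445]; cv2.imwrite("pics/w1c.png",cv2.resize(im,None,fx=2.7,fy=2.7,interpolation=cv2.INTER_CUBIC))
E
```

```text
(no output)
```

View pics/w1c.png

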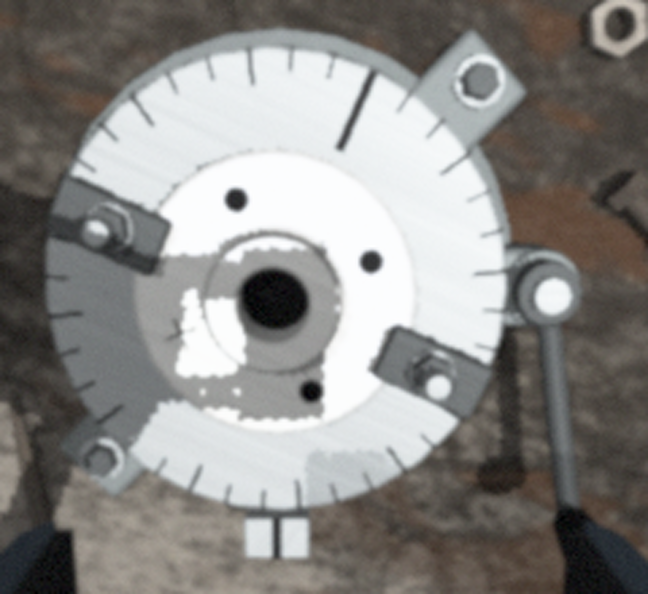

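```bash
cat >> h.py <<'E'
def circfit(P):
    P=np.asarray(P)[:,:2]; A=np.c_[2*P,np.ones(len(P))]
    x=np.linalg.lstsq(A,(P**2).sum(1),rcond=None)[0]; return x[:2],np.sqrt(x[2]+x[:2]@x[:2])
E
python3 - <<'E'
from h import *
np.set_printoptions(precision=4,suppress=True)
c=dict(np.load("w1.npz")); f=lambda u,v,z: ray(c,(u/2.7+205,v/2.7+75),z)
C,r=circfit([f(*p,.062) for p in [(167,65),(249,48),(292,46),(335,53),(374,72),(441,119),(503,232),(505,272),(488,362),(298,508),(264,510),(191,492),(48,277),(49,315),(70,375)]])
print("C",C,r)
i0,i1=f(277,518,.06),f(277,557,.06); z0,z1=f(342,149,.062),f(374,72,.062)
for n,p in [("i0",i0),("i1",i1),("z0",z0),("z1",z1),("pivot",f(548,290,.05)),("sa",f(425,370,.085)),("sb",f(115,235,.085)),("punch?",f(20,480,.006))]:
    d=p[:2]-C; print(n,p[:2],np.hypot(*d),np.degrees(np.arctan2(d[1],d[0])))
E
```

```text
C [0.5564 0.0033] 0.09925687444540851
i0 [ 0.4554 -0.0246] 0.10480358009210375 -164.52622614512595
i1 [ 0.4365 -0.0298] 0.1244400462437965 -164.56799382249707
z0 [ 0.6213 -0.0075] 0.06576614242414905 -9.500123075703403
z1 [ 0.6535 -0.0116] 0.09823024376370815 -8.74786665091676
pivot [ 0.589  -0.1126] 0.12035288220608391 -74.31997498428885
sa [ 0.5459 -0.0653] 0.0693896136630366 -98.77133469815885
sb [0.5645 0.0714] 0.06858512286539746 83.26890578578234
punch? [0.4186 0.1053] 0.17140861222359807 143.5051461132861
```

```bash
cat >> h.py <<'E'
C=np.array([.5564,.0033]); IDX=-164.55; PIV=C+.12*np.array([np.cos(np.radians(IDX+90)),np.sin(np.radians(IDX+90))])
HT=.0135
def peg(c,r,ang,off,z):
    """closed-finger pose: radius r about c at angle ang (deg), shifted off (m, + = ccw) tangentially; jaw axis tangential"""
    a=np.radians(ang); return np.r_[c+r*np.array([np.cos(a),np.sin(a)])+off*np.array([-np.sin(a),np.cos(a)]),z]
def sweep(c,r,angs,off,z,yaw0,feed,fmax):
    for a in angs:
        arm.move_l(peg(c,r,a,off,z),down(a+yaw0),feed=feed)
        t=np.radians(a+90); F=arm.current_force(); f=F[0]*np.cos(t)+F[1]*np.sin(t)
        print("ang %.1f ft %.1f |F| %.1f t %.1f"%(a,f,np.linalg.norm(F),arm.current_t()))
        if abs(f)>fmax: print("stop"); break
    return a
E
python3 - <<'E'
from h import *
arm.grip(0); print(arm.current_width())
h0=IDX+8; o=-(.010+HT+.010)
arm.move_to(peg(PIV,.105,h0,o,.16),down(h0+90)); arm.move_l(peg(PIV,.105,h0,o,.072),feed=.15)
print(PIV,arm.current_ee_pos(),arm.current_force(),arm.current_t())
a=sweep(PIV,.105,h0+np.r_[5,10:50:8,50,53,55,57,58.5,60],-(.010+HT),.072,90,.1,9)
print("lever est",np.radians(a-h0))
E
```

```text
0.00018703462334653383
[ 0.58836768 -0.1123636 ] [ 0.47954764 -0.12337432  0.07284967] [-0.02919198  0.27735331  0.41539738] 6.025
ang -151.6 ft -0.4 |F| 0.7 t 6.4
ang -146.6 ft 0.7 |F| 1.3 t 6.6
ang -138.6 ft 0.9 |F| 1.1 t 6.9
ang -130.6 ft 0.5 |F| 0.8 t 7.2
ang -122.6 ft -0.5 |F| 0.6 t 7.5
ang -114.6 ft 0.5 |F| 0.6 t 7.8
ang -106.6 ft 1.2 |F| 1.5 t 8.1
ang -103.6 ft -0.5 |F| 0.9 t 8.4
ang -101.6 ft -0.3 |F| 0.7 t 8.6
ang -99.6 ft 0.3 |F| 1.2 t 8.9
ang -98.1 ft -4.1 |F| 4.5 t 9.1
ang -96.6 ft -17.5 |F| 20.9 t 9.4
stop
lever est 1.0471975511965976
```

```bash
python3 - <<'E'
from h import *
a=IDX+8+57
p=peg(PIV,.105,a-6,-(.010+HT),.072)
arm.move_l(p,down(a+84),feed=.1); p[2]=.2; arm.move_l(p,feed=.3)
arm.move_to([.54,-.02,.32],down(-74))
c=arm.get_calibration("wrist"); im=arm.snapshot("wrist"); cv2.imwrite("pics/w2.png",im[:,:,::-1]); np.savez("w2.npz",**c)
h=peg(PIV,.105,IDX+8+57.3,0,.107); print("handle pred",proj(c,h),proj(c,np.r_[h[:2],.058]),arm.current_t(),arm.current_force())
E
```

```text
handle pred [504.8082462  231.73032446] [485.65109349 220.8162027 ] 11.575 [ 0.61903827 -0.17652109 -0.20984257]
```

View pics/w2.png

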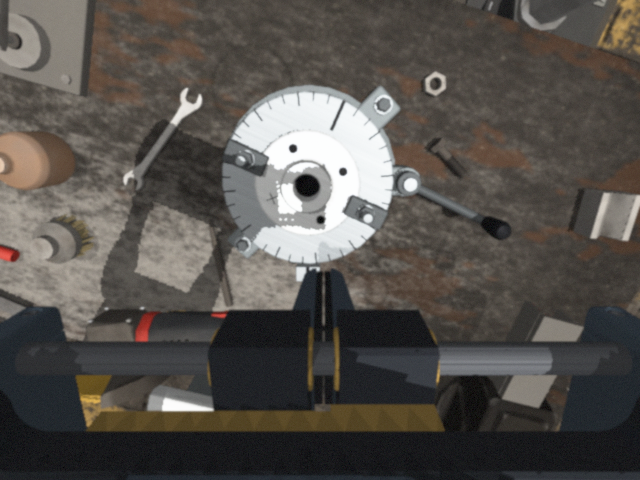

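The lever is at its stop, with the handle at (498,229) as predicted, and the punch at (224,270) and bolt at (447,157) haven't moved. Next I'll turn the top clockwise by strap b, stop a little short, and measure.

```bash
python3 - <<'E'
from h import *
s0=80.9; o=.012+HT+.012
arm.move_to(peg(C,.080,s0,o,.2),down(s0-90)); arm.move_l(peg(C,.080,s0,o,.068),feed=.15)
print(arm.current_ee_pos(),arm.current_force(),arm.current_t())
e=IDX+90+4
a=sweep(C,.080,np.r_[s0,np.linspace(s0,e,17)[1:]],.012+HT,.068,-90,.1,12)
arm.move_l(peg(C,.080,a+6,.012+HT,.068),down(a-84),feed=.1)
p=arm.current_ee_pos(); p[2]=.2; arm.move_l(p,feed=.3)
arm.move_to([.50,-.02,.32],down(106))
c=arm.get_calibration("wrist"); im=arm.snapshot("wrist"); cv2.imwrite("pics/w3.png",im[:,:,::-1]); np.savez("w3.npz",**c)
q=proj(c,np.r_[C,.062]).astype(int); print(q,arm.current_t())
q=np.clip(q,[130,120],[510,360])
cv2.imwrite("pics/w3c.png",cv2.resize(im[q[1]-120:q[1]+120,q[0]-130:q[0]+130,::-1],None,fx=2.5,fy=2.5,interpolation=cv2.INTER_CUBIC))
print("crop origin",q-[130,120])
E
```

```text
[0.53258652 0.08815634 0.06877385] [-0.7836075   0.61982073  0.45845956] 13.5333
ang 80.9 ft 0.9 |F| 0.9 t 13.8
ang 71.4 ft 0.0 |F| 0.6 t 14.1
ang 62.0 ft 0.3 |F| 0.8 t 14.4
ang 52.5 ft 0.5 |F| 0.8 t 14.8
ang 43.0 ft 0.4 |F| 1.2 t 15.1
ang 33.6 ft -0.3 |F| 0.5 t 15.4
ang 24.1 ft -0.3 |F| 1.0 t 15.7
ang 14.6 ft 0.6 |F| 0.8 t 16.0
ang 5.2 ft 0.4 |F| 1.2 t 16.3
ang -4.3 ft -0.3 |F| 0.5 t 16.6
ang -13.8 ft 0.3 |F| 0.3 t 17.0
ang -23.2 ft -0.6 |F| 1.1 t 17.3
ang -32.7 ft 0.5 |F| 0.6 t 17.6
ang -42.2 ft 0.2 |F| 0.6 t 17.9
ang -51.6 ft 0.6 |F| 0.9 t 18.2
ang -61.1 ft -0.5 |F| 0.7 t 18.6
ang -70.6 ft 0.5 |F| 0.8 t 18.9
[328 251] 23.6667
crop origin [198 131]
```

View pics/w3c.png

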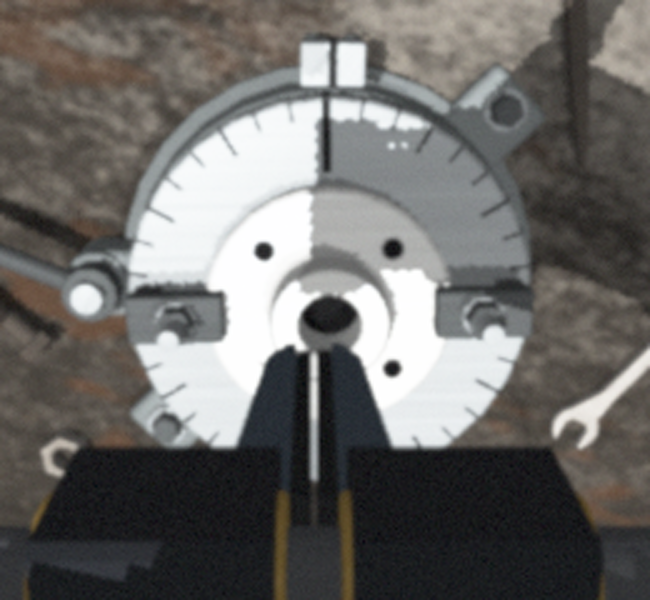

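The zero line (325,97)–(327,170) lies a few mm short of the index line (333,40–86), as planned. I'll compute the remaining angle and push it.

```bash
cat >> h.py <<'E'
def ang(p): d=p[:2]-C; return np.degrees(np.arctan2(d[1],d[0])),np.hypot(*d)
E
python3 - <<'E'
from h import *
c=dict(np.load("w3.npz")); f=lambda u,v,z: ray(c,(u/2.5+198,v/2.5+131),z)
C2,r=circfit([f(*p,.062) for p in [(167,388),(138,232),(151,184),(182,149),(221,127),(291,100),(363,100),(400,110),(434,127),(524,237),(501,386)]]); print(C2,r)
for n,p in [("i0",f(333,86,.06)),("i1",f(333,40,.06)),("z1",f(325,97,.062)),("z0",f(327,170,.062))]:
    d=p[:2]-C2; print(n,ang(p),np.degrees(np.arctan2(d[1],d[0])),np.hypot(*d))
E
```

```text
[0.55384237 0.00319872] 0.09824090984069106
i0 (np.float64(-165.29940249973612), np.float64(0.10463591800443692)) -164.99026672434763 0.10213779649794386
i1 (np.float64(-165.03165339117945), np.float64(0.12522826820974556)) -164.76894128546792 0.12273255273036071
z1 (np.float64(-163.23528799390607), np.float64(0.0998162563776204)) -162.85813217403376 0.09734022752569038
z0 (np.float64(-163.7564030410303), np.float64(0.06577877920912767)) -163.19682971975035 0.06329793504748106
```

```bash
python3 - <<'E'
from h import *
b=IDX+90; o=.012+HT
arm.move_to(peg(C,.080,b+14,o,.2),down(b+14-90)); arm.move_l(peg(C,.080,b+14,o,.068),feed=.15)
sweep(C,.080,[b+7,b+3.5,b+2.1],o,.068,-90,.05,12)
arm.sleep(.3)
arm.move_l(peg(C,.080,b+10,o,.068),down(b-80),feed=.1)
p=arm.current_ee_pos(); p[2]=.2; arm.move_l(p,feed=.3)
arm.move_to([.50,-.02,.32],down(106))
c=arm.get_calibration("wrist"); im=arm.snapshot("wrist"); cv2.imwrite("pics/w4.png",im[:,:,::-1]); np.savez("w4.npz",**c)
cv2.imwrite("pics/w4c.png",cv2.resize(im[140:220,280:380,::-1],None,fx=6,fy=6,interpolation=cv2.INTER_CUBIC))
print(arm.current_t())
E
```

```text
ang -67.6 ft 0.8 |F| 0.9 t 28.9
ang -71.1 ft 1.0 |F| 1.1 t 29.2
ang -72.5 ft -0.2 |F| 0.3 t 29.4
34.5417
```

View pics/w4c.png

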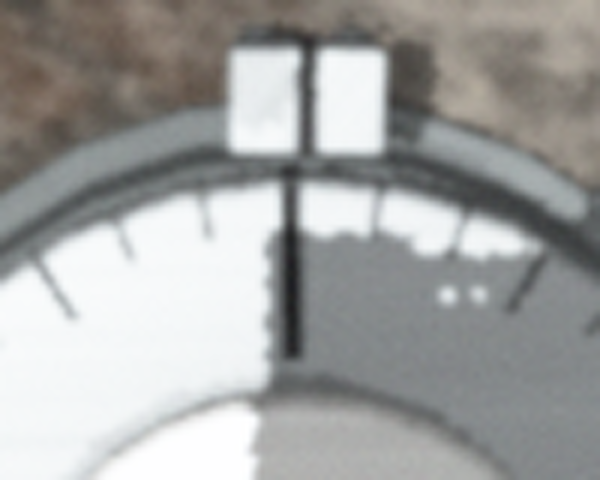

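The zero line (290,170) is still about 3 mm left of the index line (308,150). The earlier fast push had overshot, so this slow one barely made contact. I'll push the rest slowly.

```bash
python3 - <<'E'
from h import *
c=dict(np.load("w4.npz")); f=lambda u,v,z: ray(c,(u/6+280,v/6+140),z)
A=[ang(f(*p))[0] for p in [(308,150,.06),(307,50,.06),(290,172,.062),(293,353,.062)]]; print(A)
rem=np.mean(A[2:])-np.mean(A[:2]); print("remaining",rem)
b=IDX+90; o=.012+HT
arm.move_to(peg(C,.080,b+14,o,.2),down(b+14-90)); arm.move_l(peg(C,.080,b+14,o,.068),feed=.15)
sweep(C,.080,[b+5,b+2.1,b+2.1-rem],o,.068,-90,.03,12)
arm.sleep(.3); print(ang(arm.current_ee_pos()), ang(peg(C,.08,b+2.1-rem,o,0)))
arm.move_l(peg(C,.080,b+10,o,.068),down(b-80),feed=.1)
p=arm.current_ee_pos(); p[2]=.16; arm.move_l(p,feed=.3)
arm.move_to([.50,-.02,.32],down(106))
c=arm.get_calibration("wrist"); im=arm.snapshot("wrist"); cv2.imwrite("pics/w5.png",im[:,:,::-1]); np.savez("w5.npz",**c)
cv2.imwrite("pics/w5c.png",cv2.resize(im[140:220,280:380,::-1],None,fx=6,fy=6,interpolation=cv2.INTER_CUBIC))
print(arm.current_t())
E
```

```text
[np.float64(-165.3765743009392), np.float64(-165.03056185558123), np.float64(-163.4607366372478), np.float64(-163.7908650768372)]
remaining 1.577767221217698
ang -69.6 ft 0.7 |F| 1.2 t 40.0
ang -72.5 ft -0.1 |F| 0.7 t 40.3
ang -74.0 ft -0.1 |F| 1.0 t 40.6
(np.float64(-56.29005302616073), np.float64(0.08396410287211484)) (np.float64(-56.348086243778894), np.float64(0.08396576683387104))
45.5833
```

View pics/w5c.png

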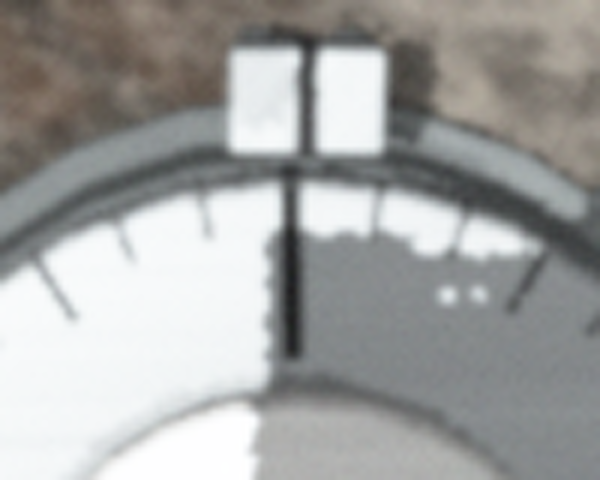

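The zero line hasn't moved: it's still at (290,170) against 308 for the index. The slow push stopped just short of the strap. About 18 s remain, so I'll write a numeric line detector, check it on the stored pictures, and then use a quicker push-and-look cycle.

```bash
cat >> h.py <<'E'
def line(im,c,r,z,half=7):
    """angle (deg) of the dark line on the arc of radius r near the index direction, mean over a few radii"""
    g=im.mean(2).astype(np.float32) if im.ndim==3 else im; out=[]; A=IDX+np.arange(-half,half,.1)
    for rr in np.atleast_1d(r):
        uv=np.array([proj(c,peg(C,rr,a,0,z)) for a in A],np.float32)
        v=cv2.remap(g,uv[None,:,0],uv[None,:,1],cv2.INTER_LINEAR)[0]
        w=np.clip(v.min()+40-v,0,None); out.append((A*w).sum()/w.sum())
    return np.median(out),np.std(out),v.min()
def rem(im,c):
    z=line(im,c,np.arange(.068,.094,.002),.062); i=line(im,c,np.arange(.108,.122,.002),.06,6)
    print("zero %.2f sd %.2f dark %.0f  index %.2f sd %.2f dark %.0f"%(z+i)); return z[0]-i[0]
E
python3 - <<'E'
from h import *
for n in "345": print(n,rem(cv2.imread(f"pics/w{n}.png"),dict(np.load(f"w{n}.npz"))))
b=IDX+90;o=.012+HT
print(arm.solve_ik(peg(C,.08,b+10,o,.2),down(b+10+90)),arm.solve_ik(peg(C,.08,b,o,.068),down(b+90)),arm.solve_ik(peg(C,.08,b+8,o,.27),down(b+98)),arm.current_joint_positions())
E
```

```text
zero -163.19 sd 0.04 dark 72  index -164.86 sd 0.05 dark 88
3 1.6748954246034202
zero -163.19 sd 0.04 dark 69  index -164.88 sd 0.06 dark 85
4 1.689850005041194
zero -163.18 sd 0.03 dark 73  index -164.86 sd 0.06 dark 91
5 1.6755279675202814
[-1.09434594e+01  2.83401464e+01  7.93632199e+01 -2.54444375e-14
  7.22966337e+01 -3.63934594e+01] [-1.19931858e+01  3.64421617e+01  8.83214252e+01 -2.54444375e-14
  5.52364132e+01 -2.74431858e+01] [-1.11628831e+01  2.47724294e+01  7.41067883e+01 -2.54444375e-14
  8.11207823e+01 -3.46128831e+01] [-9.13155520e+00  1.26598223e+01  8.47169401e+01 -5.16798176e-04
  8.26291523e+01 -1.15116181e+02]
```

```bash
python3 - <<'E'
from h import *
b=IDX+90; o=.012+HT; cmd=b-1.4
arm.move_to(peg(C,.080,b+9,o,.10),down(b+99))
for k in range(2):
    arm.move_l(peg(C,.080,b+7,o,.068),down(b+97),feed=.15)
    sweep(C,.080,[cmd+1.5,cmd],o,.068,90,.04,12); arm.sleep(.1)
    arm.move_l(peg(C,.080,b+7,o,.068),down(b+97),feed=.1)
    arm.move_l(peg(C,.080,b+7,o,.27),feed=.35)
    c=arm.get_calibration("wrist"); im=arm.snapshot("wrist"); cv2.imwrite(f"pics/w6{k}.png",im[:,:,::-1]); np.savez(f"w6{k}.npz",**c)
    r=rem(im,c); print("rem",r,"cmd",cmd-b,arm.current_t(),proj(c,peg(C,.1,IDX,0,.06)))
    if abs(r)<.7 or r<0 or r>2.5 or arm.current_t()>51: break
    cmd-=r
E
```

```text
ang -74.5 ft 1.4 |F| 1.5 t 47.7
ang -76.0 ft -0.1 |F| 0.6 t 47.9
zero -164.80 sd 0.04 dark 51  index -164.94 sd 0.01 dark 43
rem 0.14237440695347914 cmd -1.4000000000000057 49.0833 [197.53314984 120.25630825]
```

The zero line is now 0.14° from the index. Next I'll push the lever home.

```bash
python3 - <<'E'
from h import *
h0=IDX+8; h1=h0+57.3; o=.010+HT
arm.move_to(peg(PIV,.105,h1,o+.014,.13),down(h1+90)); arm.move_l(peg(PIV,.105,h1,o+.014,.072),feed=.2)
print(arm.current_t(),arm.current_force())
a=sweep(PIV,.105,h0+np.r_[48,38,28,18,9,3,1,0,-1,-2,-3,-4],o,.072,90,.12,10)
arm.move_l(peg(PIV,.105,a+10,o,.072),down(a+100),feed=.15)
p=arm.current_ee_pos(); p[2]=.27; arm.move_l(p,feed=.35)
c=arm.get_calibration("wrist"); im=arm.snapshot("wrist"); cv2.imwrite("pics/w7.png",im[:,:,::-1]); np.savez("w7.npz",**c)
print(a-h0,arm.current_t(),arm.current_force())
print("handle home pred",proj(c,peg(PIV,.105,h0,0,.107)),"idx",proj(c,peg(C,.1,IDX,0,.06)))
print(rem(im,c))
E
```

```text
50.3833 [-0.07741379 -0.52739853  0.50317578]
ang -108.6 ft 0.5 |F| 1.1 t 50.8
ang -118.6 ft -0.4 |F| 0.9 t 51.1
ang -128.6 ft 0.4 |F| 0.4 t 51.4
ang -138.6 ft 0.9 |F| 0.9 t 51.8
ang -147.6 ft -0.8 |F| 1.4 t 52.1
ang -153.6 ft 0.4 |F| 0.8 t 52.3
ang -155.6 ft 1.2 |F| 1.8 t 52.6
ang -156.6 ft 3.5 |F| 4.4 t 52.8
ang -157.6 ft 3.5 |F| 4.0 t 53.1
ang -158.6 ft 9.3 |F| 9.6 t 53.3
ang -159.6 ft 19.6 |F| 20.5 t 53.6
stop
-3.0 54.675 [ 0.66600274 -0.3137391   0.74207182]
handle home pred [286.22275348 220.38983821] idx [163.82243095 173.05295366]
zero -164.79 sd 0.05 dark 23  index -164.93 sd 0.03 dark 26
0.14126083459362349
```

View pics/w7.png

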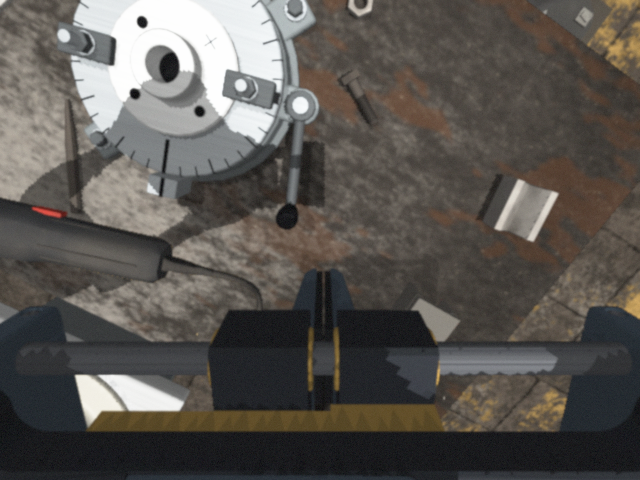

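The lever is home: its handle is at (287,216), against a predicted (286,220), and the push ended in a firm stop. The zero line (165,155) runs straight on into the index line (163,188). The robot is clear, so I'm handing in.

```bash
python3 -c "
from rig import arm
print(arm.sign_off(),arm.current_t())"
```

```text
the job is handed in; nothing more can be done
the job is handed in; nothing more can be done
```

The table is clamped with its zero line at the index line, and I handed the job in just after 54.7 s on the robot's clock, inside the 64 s limit. I used the closed fingers throughout: lever out to its stop, top turned about 155° clockwise by strap b, then lever back to its home stop.

**Last checks:**
- **Zero line:** it was 0.14° (about 0.25 mm) from the index line, the same before and after clamping.
- **Lever:** the last picture shows the handle where its home position was predicted. The push home ended against a firm stop at about 20 N.
- **Forces:** the highest I read was about 21 N, at the lever's outer stop, but I only read force at the end of each move.
- **Bystanders:** the punch, bolt and nut looked undisturbed. The brush, oil can and marker were out of the last picture, but the arm never went near them.

**What disagreed:**
- **First turn:** it went about 2° further than commanded, probably because the push was fast.
- **Two slow corrections:** they then stopped just short of the strap and moved nothing. A third push brought the line in.
- **Table centre:** two fits of its position differed by 2.6 mm, so I set the final alignment from the two lines in the same picture.

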